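# Pop the snug lid off the crock with the lifter and hang the lifter up

### The arm

A 6-joint arm with a two-finger parallel gripper is mounted at the origin on a cart in front of the work surface, level with it; the furniture and walls round the work are solid. World frame = base frame: x ahead of the robot, y to its left, z up, the work surface at z = 0. Lengths are in m, angles in rad, forces in N, time in s.
With the tool pointing down it reaches from about 0.425 to 0.95 m from the base axis. Payload 14.7 kg.
Tool frame: the origin (TCP) lies midway between the tips of the shut fingers; the grasp point (between the pads) lies bot.grip_point_offset behind it (bot.grip_point_offset is the distance from the TCP to the grasp point, in m); z points along the fingers, y is the line along which they close (so a half turn about z gives the same grasp; the last joint's range is limited). The gripper opens to 85 mm and grips with 20 to 120 N. Pads are 22 mm wide; open, the fingers measure 114 mm over their backs; the gripper's body (76 mm by 85 mm) begins 54 mm behind the grasp point. The pads swing forward as they close: fully open they stand 13 mm farther back than shut.
Start: joints at [-1.304, 0.48, 1.596, -0, 1.065, -0.047], TCP at [0.201, -0.618, 0.231] pointing down, gripper open.
Joint ranges: [-2.75, 2.75], [-0.82, 2.05], [0.23, 2.67], [-1.56, 4.7], [0.09, 2.69], [-2.92, 2.92]. Speed limits (rad/s): [1.89, 1.89, 2.39, 3.01, 3.01, 3.01].

### API

Orientations are given as a rotation vector (axis times angle).
In Python, from rig import bot, kinematics, telemetry, imaging, order gives the robot as it stands. Calls block until the motion is done:
- bot.movep(position, orientation): joint-space move of the TCP to a pose.
- bot.move_linear(position, vel=0.15, attitude=None, until_force=None): straight line of the TCP; attitude=None keeps the orientation; vel is the mean speed in m/s. With until_force (N) it stops when the force on the tool has changed by that much, and returns True; else False.
- bot.set_joints(angles): joint-space move.
- bot.open_gripper() and bot.clamp(force=None): open the fingers fully, or close them until they stop; force is the grip in N (None keeps the last).
- bot.pause(seconds).
- kinematics.ik(position, orientation): joint angles nearest the present ones, or None.
- telemetry.state(): the state.
- imaging.camera(name): name is "scene" or "top"; returns a dict with "image" (384x512x3 uint8, red, green, blue), "fx", "fy", "cx", "cy" (pixels), "R" (3x3) and "t" (3): a world point X has camera coordinates R X + t. Camera axes: x right, y down, z forward; pixel columns grow to the right and rows downward; lengths in m; the calibration is good to about 2 mm. A picture is of the moment at which its call begins. There is no depth.
A pose or a line that the arm cannot do raises bot.IKError and nothing moves.
- order.hand_in(): hands the job in; it is judged then, once.
The state is a dict: "t": time; "joint_pos": joint angles; "joint_vel": joint speeds; "joint_efforts": joint torques, N m; "tcp_pos": TCP position; "eef_rot": TCP orientation; "wrist_force": force on the tool from outside, world axes, zero at the start; "wrist_torque": the same for the moment, N m; "finger_gap": finger opening in m; "gripper_force": force on a finger pad.
Only numpy, scipy, OpenCV 4.12 (cv2) and the standard library are available. Lean on these libraries where they do the work, as an engineer would, in place of code of your own. Each camera call takes 0.05 s, during which the arm holds its last target. There are 200 camera calls.

### The job

Slide the feet of the wooden-handled lifter under the rim of the crock's snug lid and pull straight up until the lid pops off. Stand the lifter, with the lid still in it, in the middle of the cork mat and let go; then take the lifter again by one end of its handle, draw it out sideways so that the lid stays on the mat right way up, and hang it astride the bar of the rail with its handle between the two collars. Do not touch the lid with the fingers, and leave the other things on the worktop where they are.

Things in the scene. Friction and masses are not known exactly. Their poses are not given: they have to be found in the camera images.
- crock: Heavy terracotta crock with a pale band, fixed to the worktop. Round, 112 mm across; shoulder 90 mm above the worktop, then a narrow neck 56 mm across up to the mouth at 120 mm. Origin: centre of its underside, on the worktop; z up.
- crock_mouth (a point): Centre of the crock's mouth, 120 mm above the worktop. With the lid on, the rim of the lid rests at this height, so that a gap 30 mm high runs round the neck between rim and shoulder. The plug snaps into the neck: 10 to 20 N straight up pops it out within 10 mm of travel; raised 24 mm it is clear of the neck.
- lid: The crock's lid, 0.12 kg: pale wooden disc 92 mm across, 12 mm thick, on a black rubber plug 24 mm long (44 mm across at its bead). Origin: centre of the plug's underside; z up; the disc lies 24 to 36 mm above it. Seated, the origin is 96 mm above the worktop. Set down, the lid stands by itself on its plug.
- lifter: Lid lifter, an arch that stands by itself, 0.16 kg. Two steel legs at y = +55 and -55 mm, 8 mm thick, 22 mm wide along x, each ending in a flat foot 6 mm thick, 60 mm long along x, turned inwards from |y| = 58 to 34 mm (68 mm gap between the feet). Origin: middle between the feet, at their underside; z up. Moved along its own x, the feet go under a lid.
- handle_mid (a point): Middle of the lifter's handle, 67 mm above the lifter's origin; axes as the lifter's. The handle is a light wooden bar along y, 172 mm long and 14 mm thick (60 to 74 mm above the feet's underside), joining the legs (102 mm apart inside) and overhanging them by 27 mm at each end.
- handle_end (a point): Grip point on the +y end of the lifter's handle, outside the leg, 72 mm from the middle; the other end is alike at y = -72 mm.
- cork_mat: Square cork mat 180 x 180 x 10 mm, fixed. Origin: centre of its underside, on the worktop; its top is 10 mm up.
- rail: Hanging rail, fixed: horizontal steel bar 14 mm thick, 180 mm long along its own x, on posts at x = +90 and -90 mm on a wooden base 216 x 90 x 14 mm. Two dark collars (discs 44 mm across, 4 mm thick) at x = +15 and -15 mm leave 26 mm between them for the lifter's handle; fingers do not fit between them. Origin: centre of its underside; z up.
- rail_mid (a point): Top of the bar midway between the two collars, 130 mm above the worktop; axes as the rail's. Hung up, the lifter straddles the bar: its own x along the bar (either way round), the middle of its handle lying on the bar here, handle_mid 7 mm above this point, its feet's underside 70 mm above the worktop.
- spice_jar_1: Small spice jar with a black cap standing by; leave it where it is. Origin: centre of its underside.
- tin_1: Short tin standing by; leave it where it is. Origin: centre of its underside.
- mill_2: Small salt shaker standing by; leave it where it is. Origin: centre of its underside.
There are look-alikes about, which are no part of the job. What is shaped like the lid but purple or yellow is not meant.

How it is judged:
By the outcome, as a careful person would: the job done as asked, in the order asked, and still so for the second after the job is handed in, with the robot touching nothing.
It also fails if it takes over 67 s, if anything falls off the work surface, if the arm or the gripper's body presses on something with over 40 N, if the wrist force passes 120 N, or if a joint passes its speed limit or range.

## Working session

There is one attempt and no reset: what is moved stays moved. The work goes in short steps, each a Python script; the robot and the scene stay as the last script left them, time stands still between calls to the robot, and variables do not carry over. Pictures are saved under pics/ and viewed, at most 10 in all, crops included, and the job is handed in when it is done.

```bash
ls; mkdir -p pics; python3 - <<'E'
from rig import bot,imaging,telemetry
import cv2,numpy as np,pickle
d={}
for n in("scene","top"):
    c=imaging.camera(n);d[n]=c
    cv2.imwrite(f"pics/{n}0.png",c["image"][:,:,::-1]); print(n,c["fx"],c["cx"],c["cy"],-c["R"].T@c["t"],c["R"].round(3).tolist())
pickle.dump(d,open("d0.pkl","wb"))
s=telemetry.state();print(s,bot.grip_point_offset)
E
```

```text
pics
scene 388.607460804576 259.74156966806385 186.77906967077124 [-0.08852703 -0.842853    0.5607902 ] [[0.768, -0.641, 0.005], [-0.248, -0.305, -0.919], [0.59, 0.705, -0.393]]
top 498.6746455443356 246.704224004808 188.5735715645072 [3.23271541e-01 1.37951612e-03 1.46964990e+00] [[0.003, -1.0, 0.009], [-0.98, -0.005, -0.198], [0.198, -0.008, -0.98]]
{'t': 0.1, 'joint_pos': array([-1.30360570e+00,  4.80749995e-01,  1.59681793e+00, -4.82870463e-06,
        1.06508619e+00, -4.65851803e-02]), 'joint_vel': array([-0.00030221,  0.00030252, -0.00180186, -0.00031375, -0.00086794,
        0.00072299]), 'joint_efforts': array([-1.25860824e-03, -9.52255583e+01, -4.31043005e+01, -1.96526557e-04,
        5.32867271e-03,  3.62016601e-05]), 'tcp_pos': array([ 0.20055454, -0.61790012,  0.23074634]), 'eef_rot': array([-3.10196643e+00, -4.90697304e-01,  1.90068745e-04]), 'wrist_force': array([0.15560426, 0.88245251, 0.25580546]), 'wrist_torque': array([-0.07114156, -0.0217828 ,  0.01349188]), 'gripper_force': 0.0, 'finger_gap': 0.08512464228899704} 0.0187
```

View pics/scene0.png

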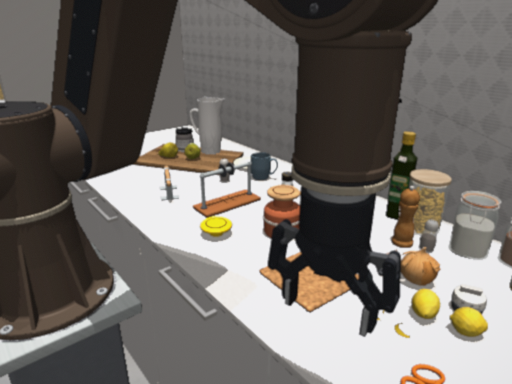

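View pics/top0.png

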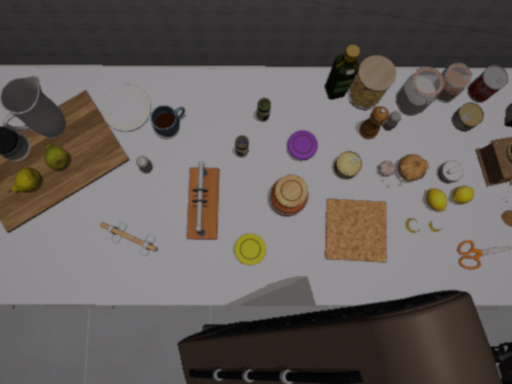

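Top view: lifter (wooden bar, steel feet) at (128,237); rail at (203,200); crock with its pale lid at (290,193); cork mat at (356,230). Candidates for the lid: pale disc on the crock (290,190) is the one. Not meant: purple (302,145), yellow (250,249), pale plate (127,107) and cream-topped tin (348,165). Only one lifter-like thing is visible. A close crop checks this.

```bash
python3 - <<'E'
import cv2
a=cv2.imread("pics/top0.png")[140:275,90:400]; b=cv2.imread("pics/scene0.png")[150:310,140:380]
a=cv2.resize(a,(775,338),interpolation=cv2.INTER_CUBIC); b=cv2.resize(b,(384,256),interpolation=cv2.INTER_CUBIC)
b2=cv2.imread("pics/scene0.png")[155:215,140:270]; b2=cv2.resize(b2,(391,180),interpolation=cv2.INTER_CUBIC)
import numpy as np
o=np.zeros((598,775,3),np.uint8);o[:338]=a;o[340:596,:384]=b;o[340:520,384:775]=b2
cv2.imwrite("pics/crop0.png",o)
E
```

```text
(no output)
```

View pics/crop0.png

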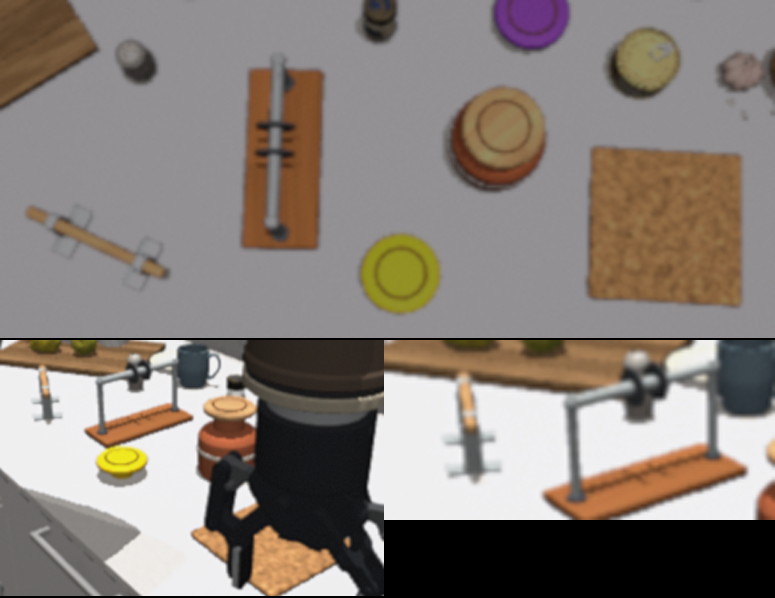

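The crop confirms it: the lifter is at left, with its bar running from crop (30,212) to (165,272). The pale lid with a ring sits on the crock at crop (503,125). Collars are at crop (275,126) and (275,152), and the mat is at (665,225). Next: measure.

```bash
cat > geo.py <<'E'
import numpy as np,cv2,pickle
def ray(c,u,v):
    d=c["R"].T@np.array([(u-c["cx"])/c["fx"],(v-c["cy"])/c["fy"],1]); return -c["R"].T@c["t"],d/np.linalg.norm(d)
def plane(c,p,z):
    o,d=ray(c,*p); return o+d*(z-o[2])/d[2]
def tri(c1,p1,c2,p2):
    o1,d1=ray(c1,*p1);o2,d2=ray(c2,*p2)
    s=np.linalg.lstsq(np.c_[d1,-d2],o2-o1,rcond=None)[0]
    a,b=o1+s[0]*d1,o2+s[1]*d2; return (a+b)/2,np.linalg.norm(a-b)
def proj(c,X):
    q=c["R"]@np.asarray(X)+c["t"]; return np.array([c["fx"]*q[0]/q[2]+c["cx"],c["fy"]*q[1]/q[2]+c["cy"]])
def blob(c,lo,hi,box):
    x0,y0,x1,y1=box; h=cv2.cvtColor(np.ascontiguousarray(c["image"]),cv2.COLOR_RGB2HSV)
    m=np.zeros(h.shape[:2],np.uint8); m[y0:y1,x0:x1]=cv2.inRange(h,lo,hi)[y0:y1,x0:x1]
    k=max(cv2.findContours(m,cv2.RETR_EXTERNAL,cv2.CHAIN_APPROX_NONE)[0],key=cv2.contourArea)
    return m,k
E
python3 - <<'E'
from geo import *
d=pickle.load(open("d0.pkl","rb"))
def hsv(n,ps):
    h=cv2.cvtColor(np.ascontiguousarray(d[n]["image"]),cv2.COLOR_RGB2HSV)
    for p in ps: print(n,p,h[p[1],p[0]],d[n]["image"][p[1],p[0]])
hsv("top",[(128,237),(105,226),(153,248),(118,233),(140,243),(290,190),(280,180),(290,209),(200,165),(200,200),(193,190),(213,220),(356,230),(330,205),(200,190),(200,201),(150,220)])
hsv("scene",[(167,175),(168,182),(170,189),(283,191),(272,190),(283,203),(275,215),(205,175),(230,172),(225,205)])
E
```

```text
top (128, 237) [ 17 113 144] [144 117  80]
top (105, 226) [ 16 122 144] [144 111  75]
top (153, 248) [ 18 110 146] [146 120  83]
top (118, 233) [ 16 115 140] [140 110  77]
top (140, 243) [ 16 114 143] [143 113  79]
top (290, 190) [ 18 107 148] [148 124  86]
top (280, 180) [ 16 115 142] [142 113  78]
top (290, 209) [  9 171 118] [118  63  39]
top (200, 165) [105   4 129] [127 128 129]
top (200, 200) [105   8  65] [63 64 65]
top (193, 190) [ 10 127  56] [56 37 28]
top (213, 220) [ 13 173 133] [133  82  43]
top (356, 230) [ 15 141 134] [134  97  60]
top (330, 205) [ 15 138 139] [139 102  64]
top (200, 190) [90  7 74] [72 74 74]
top (200, 201) [120   6  82] [80 80 82]
top (150, 220) [140   5 147] [146 144 147]
scene (167, 175) [ 16 121 225] [225 174 118]
scene (168, 182) [ 16 122 226] [226 174 118]
scene (170, 189) [90  9 89] [86 89 89]
scene (283, 191) [ 17 114 235] [235 190 130]
scene (272, 190) [ 15 126 193] [193 146  98]
scene (283, 203) [  8 167  98] [98 52 34]
scene (275, 215) [  9 165 182] [182  99  64]
scene (205, 175) [ 83   7 140] [136 140 139]
scene (230, 172) [113  29  35] [31 32 35]
scene (225, 205) [ 12 163 195] [195 122  70]
```

```bash
python3 - <<'E'
from geo import *
np.set_printoptions(precision=4,suppress=True)
d=pickle.load(open("d0.pkl","rb"));T,S=d["top"],d["scene"]
def axis(c,lo,hi,box):
    m,k=blob(c,lo,hi,box);r=cv2.minAreaRect(k);b=cv2.boxPoints(r)
    e=sorted([(np.linalg.norm(b[i]-b[(i+1)%4]),i) for i in range(4)])[:2]
    return [ (b[i]+b[(i+1)%4])/2 for _,i in e],r
eT,r=axis(T,(10,70,80),(25,160,255),(90,210,170,265));print("handle top",eT,r[1])
eS,r=axis(S,(8,80,100),(25,180,255),(155,160,185,205));print("handle scene",eS,r[1])
for a in eT: print("  end@.067",plane(T,a,.067))
for A in eT:
  for B in eS: print("  tri",*tri(T,A,S,B))
cT=np.mean(eT,0);cS=np.mean(eS,0);print(" mid tri",*tri(T,cT,S,cS),"plane",plane(T,cT,.067))
# lid: disc
for n,c,box,lo in(("T",T,(260,160,320,230),(13,70,100)),("S",S,(260,180,305,215),(12,70,130))):
    m,k=blob(c,lo,(25,140,255),box);print("lid",n,cv2.fitEllipse(cv2.convexHull(k)),cv2.boundingRect(k))
    e=cv2.fitEllipse(cv2.convexHull(k))[0]
    print(plane(c,e,.132),plane(c,e,.126))
    if n=="T":eT0=e
print("lid tri",*tri(T,eT0,S,e))
m,k=blob(T,(10,110,80),(22,200,255),(315,190,395,270));r=cv2.minAreaRect(k);print("mat",r,plane(T,r[0],.01)); print([plane(T,p,.01) for p in cv2.boxPoints(r)])
m,k=blob(T,(5,130,60),(20,255,255),(180,155,225,250));r=cv2.minAreaRect(cv2.convexHull(k));print("base",r,plane(T,r[0],.012),[plane(T,p,.014) for p in cv2.boxPoints(r)])
# grey bar and dark collars
m,k=blob(T,(0,0,85),(180,35,200),(193,155,212,240));m2,_=blob(T,(0,0,85),(180,35,200),(193,155,212,240))
h=cv2.cvtColor(np.ascontiguousarray(T["image"]),cv2.COLOR_RGB2HSV)
print(h[185:208,190:212,2])
print(h[185:208:2,190:212,1])
h=cv2.cvtColor(np.ascontiguousarray(S["image"]),cv2.COLOR_RGB2HSV);print(h[160:186,212:242,2])
E
```

```text
handle top [array([142., 244.], dtype=float32), array([112., 229.], dtype=float32)] (33.541019439697266, 5.366562843322754)
handle scene [array([184. , 163.5], dtype=float32), array([155. , 163.5], dtype=float32)] (7.0, 29.0)
  end@.067 [0.4469 0.2831 0.067 ]
  end@.067 [0.4887 0.3693 0.067 ]
  tri [0.468  0.2563 0.1276] 0.06036106654981407
  tri [0.4265 0.276  0.1344] 0.031688740319301516
  tri [0.5141 0.347  0.092 ] 0.06489256792751935
  tri [0.469  0.3679 0.0994] 0.03475051192858977
 mid tri [0.4694 0.3124 0.1126] 0.014246156991805368 plane [0.4677 0.3261 0.067 ]
lid T ((290.8861999511719, 190.66693115234375), (31.604297637939453, 32.992652893066406), 105.43254089355469) (275, 175, 33, 32)
[ 0.5883 -0.1302  0.132 ] [ 0.5895 -0.1308  0.126 ]
lid S ((283.8466491699219, 191.60569763183594), (14.663264274597168, 32.69119644165039), 89.91039276123047) (268, 184, 33, 16)
[ 0.585  -0.1415  0.132 ] [ 0.5944 -0.1317  0.126 ]
lid tri [ 0.5911 -0.1321  0.1266] 0.004316489030313004
mat ((355.9833679199219, 229.99942016601562), (59.933387756347656, 60.233219146728516), 1.9091522693634033) [ 0.
[... 6237 characters left out ...]
 79  79  79  80  94 151
  223 238 241 240 241 241 241 241 241 241 241 241]
 [240 241 241 241 241 241 237 206 160 125 107  99  96  96 104 122 138 170
  225 239 240 240 241 241 241 241 241 241 241 241]
 [241 240 241 241 241 241 239 232 218 181 156 148 148 148 157 186 209 223
  236 241 241 241 241 241 241 241 241 240 241 241]
 [241 241 241 241 241 241 241 241 239 230 224 224 224 224 225 230 236 239
  241 241 241 241 241 241 240 240 240 240 241 241]
 [240 241 241 241 241 241 241 241 241 241 240 240 240 240 240 240 241 241
  241 241 241 241 241 241 241 241 240 241 241 241]
 [241 241 240 241 241 241 240 240 240 241 241 241 241 241 241 241 240 241
  241 241 241 241 241 241 241 241 241 241 241 241]]
```

```bash
python3 - <<'E'
from geo import *
np.set_printoptions(precision=4,suppress=True)
d=pickle.load(open("d0.pkl","rb"));T,S=d["top"],d["scene"]
def pts(c,lo,hi,box,close=0):
    m,_=blob(c,lo,hi,box); n,l,s,_=cv2.connectedComponentsWithStats(m)
    for i in range(1,n):
        if s[i,4]<4: m[l==i]=0
    return np.argwhere(m)[:,::-1].astype(float)
def ends(p):
    vx,vy,x,y=cv2.fitLine(p.astype(np.float32),cv2.DIST_L2,0,.01,.01).ravel(); v=np.array([vx,vy]);o=np.array([x,y])
    t=(p-o)@v; return o+v*(t.min()),o+v*(t.max()),len(p)
a=ends(pts(T,(10,60,80),(25,160,255),(95,215,165,258))); b=ends(pts(S,(10,70,120),(25,180,255),(158,168,178,200)))
print("T",a,"S",b)
for e in a[:2]: print("end",plane(T,e,.067))
print("len",np.linalg.norm(plane(T,a[0],.067)-plane(T,a[1],.067)))
for i in(0,1):
  for j in(0,1): print("tri",i,j,*tri(T,a[i],S,b[j]))
# steel feet plane check: neutral pixels not matching table are subtle; skip
m=plane(T,(a[0]+np.array(a[1]))/2,.067);print("mid",m)
print("legs T",[proj(T,m+0)])
# rail
for r,z in((194.75,.137),(194.75,.130)): print("rail mid",plane(T,(199.7,r),z))
g=[]
for r in range(164,236):
    row=T["image"][r].astype(float);h=cv2.cvtColor(np.ascontiguousarray(T["image"][r:r+1]),cv2.COLOR_RGB2HSV)[0]
    w=[u for u in range(193,210) if h[u,1]<60 and h[u,2]>80]
    if 4<=len(w)<=8:g.append((np.mean(w),r))
g=np.array(g);f=np.polyfit(g[:,1],g[:,0],1);print("bar fit",f,len(g),[plane(T,(np.polyval(f,r),r),.127) for r in(164,194.75,234)])
# crock orange & scene collars
C=[ (228-.5,0)]
for X in ([.5745,.124,.145],[.5745+.015,.124,.123],[.5745-.015,.124,.123]): print("proj",proj(S,X),proj(T,X))
E
```

```text
T (array([100.6889, 223.6701]), array([155.0442, 248.9048]), 240) S (array([166.1318, 168.9812]), array([168.2872, 184.1016]), 54)
end [0.5037 0.402  0.067 ]
end [0.4333 0.2461 0.067 ]
len 0.1710977453157875
tri 0 0 [0.5058 0.4042 0.0579] 0.0020818037714093584
tri 0 1 [ 0.5161  0.4233 -0.0114] 0.0051646569537987805
tri 1 0 [0.4279 0.2363 0.1252] 0.0019655856361091746
tri 1 1 [0.4335 0.2457 0.0684] 0.0005158945052790746
mid [0.4683 0.3237 0.067 ]
legs T [array([127.8666, 236.2874])]
rail mid [0.5748 0.1185 0.137 ]
rail mid [0.5761 0.1191 0.13  ]
bar fit [ -0.0389 207.1932] 59 [array([0.6635, 0.1182, 0.127 ]), array([0.5767, 0.1196, 0.127 ]), array([0.4691, 0.1214, 0.127 ])]
proj [224.4542 162.5529] [197.4019 194.3094]
proj [228.4834 168.0051] [198.232  190.4456]
proj [220.7941 170.0791] [197.9875 201.1904]
```

```bash
python3 - <<'E'
import cv2
b=cv2.imread("pics/scene0.png")[155:215,150:310]; a=cv2.imread("pics/top0.png")[210:265,90:180]
import numpy as np
o=np.zeros((600,800,3),np.uint8);o[:300]=cv2.resize(b,(800,300),interpolation=cv2.INTER_NEAREST);o[302:577,:450]=cv2.resize(a,(450,275),interpolation=cv2.INTER_NEAREST)
cv2.imwrite("pics/crop1.png",o)
E
```

```text
(no output)
```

View pics/crop1.png

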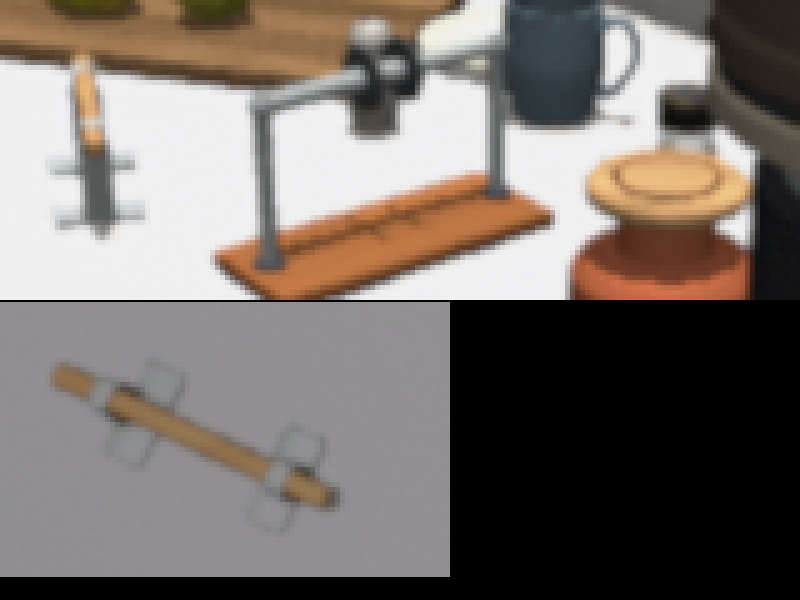

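Crop shows the rail with its two collars around scene (219-229,168), the lifter at (167,180) and the lid seated at (284,191). Heights agree with the text: handle about 0.065, lid about 0.127. Next I check that the planned poses are reachable.

```bash
cat > h.py <<'E'
import numpy as np
from scipy.spatial.transform import Rotation as Ro
from rig import bot,kinematics,telemetry,imaging,order
np.set_printoptions(precision=4,suppress=True)
G=bot.grip_point_offset
LIFT=np.array([.4683,.3237]);TH0=np.arctan2(.1559,.0704)-np.pi/2
LID=np.array([.589,-.131]);MAT=np.array([.4954,-.3322]);RAIL=np.array([.5752,.1196]);THR=-.0165
def rv(th):  # tool down, tool y along lifter x (yaw th)
    y=np.array([np.cos(th),np.sin(th),0]);z=np.array([0,0,-1.]);return Ro.from_matrix(np.c_[np.cross(y,z),y,z]).as_rotvec()
def tcp(xy,z,th,end=0.):  # TCP for lifter origin at xy,z, gripping 'end' along its y
    return np.array([xy[0]-np.sin(th)*end,xy[1]+np.cos(th)*end,z+.067-G])
def st(msg=""):
    s=telemetry.state();print(msg,"t%.1f"%s["t"],s["tcp_pos"],"gap%.4f gf%.1f"%(s["finger_gap"],s["gripper_force"]),"F",s["wrist_force"],"M",s["wrist_torque"])
E
python3 - <<'E'
from h import *
for k in(0,np.pi):
  for n,p,th in(("above",tcp(LIFT,.12,TH0),TH0),("grasp",tcp(LIFT,0,TH0),TH0),("pre",tcp(LID-[.105,0],.102,0),0),("under",tcp(LID,.102,0),0),("up",tcp(LID,.16,0),0),("mat",tcp(MAT,.01,0),0),("endmat",tcp(MAT,.01,0,.073),0),("out",tcp(MAT-[.1,0],.018,0,.073),0),("hi",tcp(MAT-[.1,0],.17,0,.073),0),("railhi",tcp(RAIL,.17,THR,.073),THR),("rail",tcp(RAIL,.07,THR,.073),THR)):
    print(n,kinematics.ik(p,rv(th+k)))
E
```

```text
above [0.5516 0.4413 1.8479 0.     0.8524 0.9757]
grasp [0.5516 0.6141 1.927  0.     0.6004 0.9757]
pre [-0.3248  0.383   2.0143 -0.      0.7443 -0.3248]
under [-0.2691  0.5062  1.7841 -0.      0.8513 -0.2691]
up [-0.2691  0.4389  1.7315 -0.      0.9712 -0.2691]
mat [-0.6415  0.6248  1.8582 -0.      0.6586 -0.6415]
endmat [-0.5363  0.5887  1.9464 -0.      0.6066 -0.5363]
out [-0.6444  0.4961  2.138  -0.      0.5075 -0.6444]
hi [-0.6444  0.2494  2.0045 -0.      0.8877 -0.6444]
railhi [ 0.2726  0.4343  1.7111 -0.      0.9962  0.2891]
rail [ 0.2726  0.5524  1.7974 -0.      0.7918  0.2891]
above [ 0.5516  0.4413  1.8479 -0.      0.8524 -2.1659]
grasp [ 0.5516  0.6141  1.927  -0.      0.6004 -2.1659]
pre [-0.3248  0.383   2.0143  0.      0.7443  2.8168]
under [-0.2691  0.5062  1.7841  0.      0.8513  2.8725]
up [-0.2691  0.4389  1.7315  0.      0.9712  2.8725]
mat [-0.6415  0.6248  1.8582  0.      0.6586  2.5001]
endmat [-0.5363  0.5887  1.9464  0.      0.6066  2.6053]
out [-0.6444  0.4961  2.138   0.      0.5075  2.4972]
hi [-0.6444  0.2494  2.0045  0.      0.8877  2.4972]
railhi [ 0.2726  0.4343  1.7111 -0.      0.9962 -2.8525]
rail [ 0.2726  0.5524  1.7974 -0.      0.7918 -2.8525]
```

```bash
python3 - <<'E'
from h import *; import cv2
bot.movep(tcp(LIFT,.10,TH0),rv(TH0)); st("above")
bot.move_linear(tcp(LIFT,0,TH0),vel=.12); st("at")
bot.clamp(80); st("grip")
bot.move_linear(tcp(LIFT,.18,TH0),vel=.2); st("lift")
bot.movep(tcp(LID-[.11,0],.18,0),rv(0)); 
bot.move_linear(tcp(LID-[.11,0],.102,0),vel=.15); st("pre")
o=[cv2.resize(imaging.camera(n)["image"],(400,300)) for n in("scene","top")]
import pickle
d={n:imaging.camera(n) for n in("scene","top")};pickle.dump(d,open("d1.pkl","wb"))
a=d["scene"]["image"][130:280,200:400];b=d["top"]["image"][130:280,200:400]
cv2.imwrite("pics/pre.png",np.vstack([cv2.resize(x,(400,300),interpolation=cv2.INTER_CUBIC) for x in(a,b)])[:,:,::-1])
E
```

```text
above t3.5 [0.4687 0.3233 0.1483] gap0.0855 gf0.0 F [ 1.0148 -0.6919 -0.0262] M [ 0.005  -0.0067  0.0416]
at t4.5 [0.4687 0.3239 0.0489] gap0.0855 gf0.0 F [-0.9729  0.2474  0.4453] M [0.0579 0.0307 0.0101]
grip t5.2 [0.4684 0.3237 0.0484] gap0.0125 gf78.0 F [ 0.1829 -1.8738  3.9334] M [-0.0685  0.0412 -0.0021]
lift t6.2 [0.4677 0.3233 0.2272] gap0.0126 gf78.0 F [ 0.473  -0.0426 -1.9068] M [-0.0077  0.0208 -0.0151]
pre t8.6 [ 0.4795 -0.1308  0.1507] gap0.0125 gf77.9 F [-0.0675 -0.4232 -0.8289] M [ 0.0267  0.0077 -0.0346]
```

View pics/pre.png

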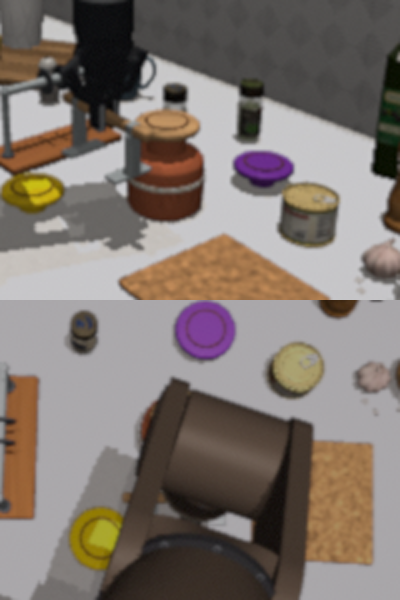

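Scene crop shows the lifter held level, with its -y foot at about scene (265,217), between the lid's rim and the shoulder. The +y handle end is visible in the top view at about (263,227). Numeric check of where the handle ends should be:

```bash
python3 - <<'E'
from geo import *
np.set_printoptions(precision=2,suppress=True)
d=pickle.load(open("d1.pkl","rb"));T,S=d["top"],d["scene"]
c=np.array([.4795,-.1308,.169])
print("pred -y end S",proj(S,c-[0,.086,0]),"+y end T",proj(T,c+[0,.086,0]))
for c_,box,lo in((T,(255,220,285,235),(10,60,50)),(S,(228,175,268,202),(10,60,50))):
    m,k=blob(c_,lo,(25,190,255),box);p=k[:,0];print(cv2.boundingRect(k),p[p[:,0].argmin()],p[p[:,0].argmax()],cv2.minAreaRect(k))
# lid & crock: ellipse of lid disc in scene; crock body extents in scene vs prediction
m,k=blob(S,(12,70,130),(25,140,255),(265,180,305,215));print(cv2.boundingRect(k))
th=np.linspace(0,6.283,100)
for cx,cy in((.589,-.131),):
  for C,r,z in((S,.046,.132),(S,.046,.120),(T,.046,.132),(S,.056,.05)):
    q=np.array([proj(C,[cx+r*np.cos(t),cy+r*np.sin(t),z]) for t in th]);print(r,z,q.min(0),q.max(0))
h=cv2.cvtColor(np.ascontiguousarray(S["image"]),cv2.COLOR_RGB2HSV)
for r in(195,217): u=[x for x in range(250,320) if h[r,x,1]>75 and h[r,x,0]<22];print(r,u[0],u[-1])
E
```

```text
pred -y end S [273.61 198.6 ] +y end T [260.26 228.53]
(261, 220, 24, 15) [261 227] [284 221] ((272.5, 227.0), (14.0, 23.0), 90.0)
(243, 185, 21, 17) [243 190] [263 191] ((253.0, 193.0), (16.0, 20.0), 90.0)
(267, 184, 33, 15)
0.046 0.132 [265.61 183.6 ] [299.07 197.01]
0.046 0.12 [265.56 187.45] [298.88 201.11]
0.046 0.132 [274.39 174.04] [307.98 207.01]
0.056 0.05 [261.78 207.78] [301.32 226.11]
195 251 298
217 271 300
```

```bash
python3 - <<'E'
from h import *; import cv2,pickle
print(bot.move_linear(tcp(LID,.102,0),vel=.06,until_force=8)); st("under")
s=telemetry.state()
if s["tcp_pos"][0]>LID[0]-.004:
    for z in(.116,.122,.128,.145,.165): bot.move_linear(tcp(LID,z,0),vel=.04); st(z)
c=imaging.camera("scene")["image"]
cv2.imwrite("pics/up.png",cv2.resize(c[120:270,200:400],(600,450),interpolation=cv2.INTER_CUBIC)[:,:,::-1])
E
```

```text
False
under t10.7 [ 0.5888 -0.131   0.1503] gap0.0122 gf77.9 F [ 1.1819  0.1232 -1.0353] M [-0.0225 -0.0075  0.0235]
0.116 t11.2 [ 0.5892 -0.1311  0.1647] gap0.0125 gf80.4 F [-0.015  -0.542  -1.0016] M [-0.0005 -0.0192  0.0099]
0.122 t11.5 [ 0.5894 -0.1311  0.1708] gap0.0125 gf81.9 F [ 0.1592 -0.7406 -1.3734] M [-0.0322 -0.0416  0.0202]
0.128 t11.8 [ 0.5892 -0.1311  0.1767] gap0.0125 gf81.9 F [-0.8529  0.2621 -1.6398] M [-0.052  -0.0517 -0.0276]
0.145 t12.4 [ 0.589  -0.131   0.1934] gap0.0124 gf81.8 F [-0.1859  0.2862 -2.5794] M [-0.0108  0.0228  0.0147]
0.165 t13.1 [ 0.589  -0.131   0.2133] gap0.0125 gf81.8 F [-0.1687  0.5056 -2.1749] M [ 0.0197  0.0213 -0.0052]
```

View pics/up.png

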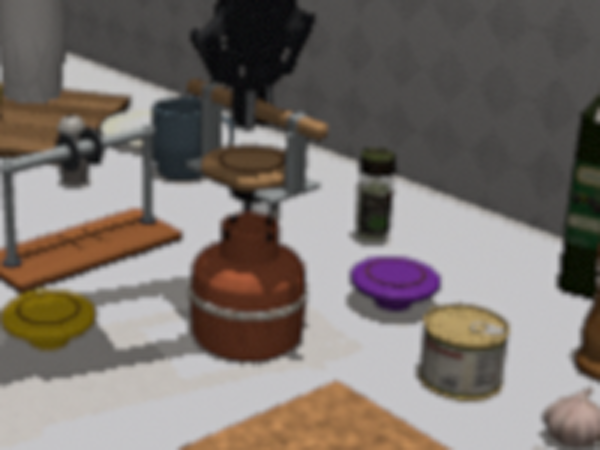

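Picture: the lid is off the neck and riding on the feet, with its disc at about scene (284,174) between the legs. Quick centring check before carrying.

```bash
python3 - <<'E'
from h import *; from geo import *
S=imaging.camera("scene")
m,k=blob(S,(8,70,50),(25,190,255),(262,165,300,190));print(cv2.boundingRect(k))
cv2.imwrite("pics/m.png",np.hstack([cv2.resize(x,(390,280),interpolation=cv2.INTER_NEAREST) for x in(S["image"][155:195,255:311,::-1],cv2.merge([m]*3)[155:195,255:311])]))
th=np.linspace(0,6.283,100)
for r,z in((.046,.183),(.046,.171)):
    q=np.array([proj(S,[.589+r*np.cos(t),-.131+r*np.sin(t),z]) for t in th]);print(r,z,q.min(0),q.max(0), q[np.argmin(q[:,0])],q[np.argmax(q[:,0])])
E
```

```text
(267, 169, 28, 15)
0.046 0.183 [265.8114 166.8627] [299.9143 179.1339] [265.8114 172.4641] [299.9143 173.2377]
0.046 0.171 [265.7629 170.8557] [299.7127 183.4032] [265.7629 176.5867] [299.7127 177.3729]
```

View pics/m.png

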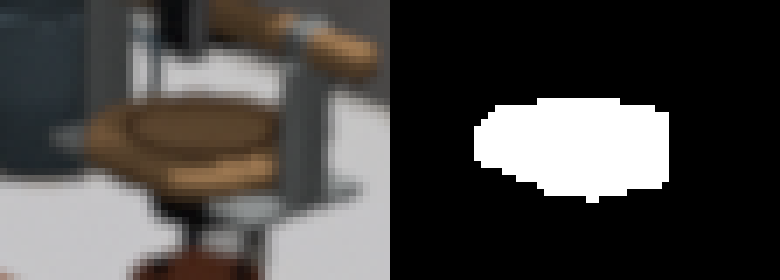

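Picture: the lid is in place (mask left edge at col 267, as expected) and nearly level, so I carry it to the mat.

```bash
python3 - <<'E'
from h import *; import cv2
bot.move_linear(tcp(MAT,.165,0),vel=.08)
bot.move_linear(tcp(MAT,.035,0),vel=.1); st("low")
bot.move_linear(tcp(MAT,.013,0),vel=.03); st("z13")
print(bot.move_linear(tcp(MAT,.008,0),vel=.01,until_force=3)); st("down")
bot.open_gripper(); st("open")
p=telemetry.state()["tcp_pos"]; bot.move_linear([p[0],p[1],.16],vel=.12)
bot.movep(tcp(MAT+[.0,.0],.2,0,.30),rv(0)); st("away")
import pickle
d={n:imaging.camera(n) for n in("scene","top")};pickle.dump(d,open("d2.pkl","wb"))
cv2.imwrite("pics/mat.png",np.vstack([cv2.resize(x,(500,290),interpolation=cv2.INTER_CUBIC) for x in(d["scene"]["image"][210:326,230:430],d["top"]["image"][180:296,270:470])])[:,:,::-1])
E
```

```text
low t17.5 [ 0.4957 -0.3324  0.0839] gap0.0124 gf81.8 F [ 0.3071 -0.2582 -2.1073] M [ 0.0271  0.0044 -0.03  ]
z13 t18.4 [ 0.4955 -0.3322  0.0614] gap0.0124 gf81.9 F [ 0.6792  0.0328 -0.6764] M [-0.0216 -0.0036  0.0002]
True
down t18.8 [ 0.4958 -0.3323  0.0584] gap0.0129 gf82.9 F [1.5489 0.7636 5.4825] M [ 0.1215 -0.1193 -0.0115]
open t19.5 [ 0.4951 -0.3319  0.0579] gap0.0855 gf0.0 F [ 0.4181  0.1063 -0.5492] M [-0.0027 -0.0209 -0.0119]
away t21.7 [ 0.4956 -0.0329  0.2479] gap0.0853 gf0.0 F [-0.516  -0.4864  0.0069] M [0.0166 0.0299 0.008 ]
```

View pics/mat.png

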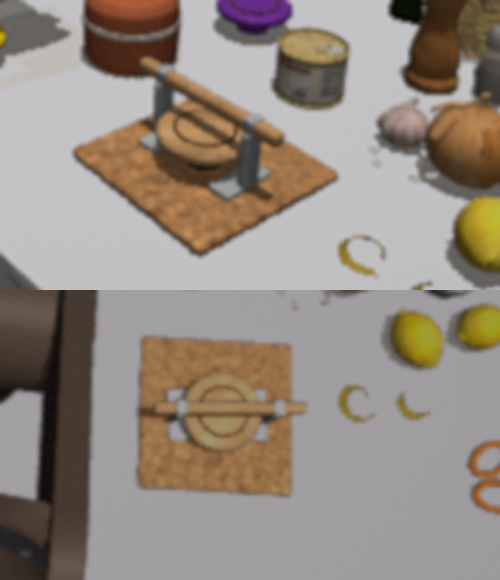

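Lifter stands on the mat with the lid upright inside it: top view lid about (358,224), handle from (325,224) to (392,223). Measure before the end grasp.

```bash
python3 - <<'E'
from geo import *
np.set_printoptions(precision=4,suppress=True)
d=pickle.load(open("d2.pkl","rb"));T,S=d["top"],d["scene"]
h=cv2.cvtColor(np.ascontiguousarray(T["image"]),cv2.COLOR_RGB2HSV)
print(h[220:228,320:332].tolist()); 
print(h[222:225,384:396].tolist())
for z,p in((.077,(325.2,224)),(.077,(392.4,223)),(.046,(358,224))):print(plane(T,p,z))
for y in(-.086,0,.086): print("pred T",y,proj(T,[.4954,-.3322+y,.077]))
print(proj(T,[.4954,-.3322,.046]))
# lid by pale disc brightness difference to cork
m=cv2.inRange(h,(14,60,130),(25,128,255));m[:,:335]=0;m[:,383:]=0;m[:205]=0;m[245:]=0
m=cv2.morphologyEx(m,cv2.MORPH_OPEN,np.ones((2,2)))
n,l,s,c=cv2.connectedComponentsWithStats(m);print(s[1:],c[1:])
E
```

```text
[[[150, 5, 162], [150, 3, 162], [150, 5, 162], [135, 3, 162], [150, 3, 157], [8, 14, 144], [13, 74, 137], [15, 125, 149], [15, 133, 155], [15, 134, 152], [15, 134, 148], [15, 137, 147]], [[140, 5, 162], [150, 3, 162], [140, 5, 163], [140, 5, 163], [150, 3, 157], [3, 16, 144], [12, 76, 137], [15, 127, 148], [15, 134, 156], [15, 135, 155], [15, 135, 151], [15, 136, 148]], [[140, 5, 163], [150, 5, 162], [140, 5, 163], [150, 5, 162], [150, 5, 156], [9, 19, 137], [13, 89, 135], [15, 129, 146], [15, 133, 153], [15, 135, 157], [16, 136, 156], [15, 135, 153]], [[140, 5, 162], [150, 5, 162], [150, 5, 162], [150, 5, 162], [160, 5, 156], [8, 23, 136], [13, 93, 135], [15, 131, 146], [15, 135, 151], [15, 133, 155], [15, 133, 157], [15, 132, 158]], [[150, 5, 163], [150, 3, 162], [140, 5, 162], [150, 5, 162], [150, 5, 155], [10, 23, 135], [13, 94, 136], [15, 131, 146], [15, 136, 150], [15, 133, 151], [15, 135, 155], [16, 133, 152]], [[150, 5, 162], [140, 5, 163], [150, 5, 162], [140, 5, 162], [160, 5, 155], [8, 23, 133], [14, 94, 130], [15, 131, 142], [15, 138, 144], [15, 135, 145], [15, 135, 145],
[... 781 characters left out ...]
135], [12, 69, 137], [10, 33, 141], [8, 21, 144], [8, 19, 144], [8, 21, 145], [3, 16, 146], [174, 8, 152], [150, 5, 158], [150, 5, 161], [143, 6, 162]]]
[ 0.5041 -0.2308  0.077 ]
[ 0.5077 -0.4204  0.077 ]
[ 0.5085 -0.3305  0.046 ]
pred T -0.086 [391.8436 227.3489]
pred T 0 [361.3186 227.2235]
pred T 0.086 [330.7645 227.098 ]
[358.7944 228.5411]
[[363 209   3   2   6]
 [346 214  35  16 397]
 [338 218   2   2   4]
 [336 226   6   4  23]
 [346 232  29  13 299]
 [378 236   2   4   8]
 [342 241   2   2   4]
 [342 244   3   2   6]] [[364.     209.5   ]
 [360.8212 222.8186]
 [338.5    218.5   ]
 [338.3913 227.5652]
 [360.4281 237.4348]
 [378.5    237.5   ]
 [342.5    241.5   ]
 [343.     244.5   ]]
```

Handle ends match the prediction (col 392.4 against 391.8). The lid's silhouette spans cols 342-374, centred within about 2 mm; the mask was polluted by cork. Now the end grasp and drawing out.

```bash
python3 - <<'E'
from h import *; import cv2,pickle
E=.0735
bot.movep(tcp(MAT,.10,0,E),rv(0))
bot.move_linear(tcp(MAT,.01,0,E),vel=.1); st("at")
bot.clamp(110); st("grip")
bot.move_linear(tcp(MAT,.018,0,E),vel=.04); st("up")
print(bot.move_linear(tcp(MAT-[.11,0],.018,0,E),vel=.06,until_force=6)); st("out")
d={n:imaging.camera(n) for n in("scene","top")};pickle.dump(d,open("d3.pkl","wb"))
cv2.imwrite("pics/out.png",np.vstack([cv2.resize(x,(500,290),interpolation=cv2.INTER_CUBIC) for x in(d["scene"]["image"][210:326,200:400],d["top"]["image"][180:296,270:470])])[:,:,::-1])
E
```

```text
at t23.8 [ 0.4958 -0.2588  0.0588] gap0.0857 gf0.0 F [0.2483 0.0019 0.1631] M [-0.0196 -0.0206  0.0104]
grip t24.5 [ 0.4956 -0.2588  0.0586] gap0.0117 gf107.4 F [-1.1861  1.2552  5.8809] M [0.1226 0.1541 0.1112]
up t24.8 [ 0.4955 -0.2588  0.0666] gap0.0121 gf107.3 F [-0.9888  0.4693 -0.9142] M [ 0.1202 -0.0651  0.0098]
False
out t26.8 [ 0.3856 -0.2587  0.0663] gap0.0119 gf107.3 F [-0.492   1.347  -1.7029] M [ 0.1259 -0.0035 -0.0037]
```

View pics/out.png

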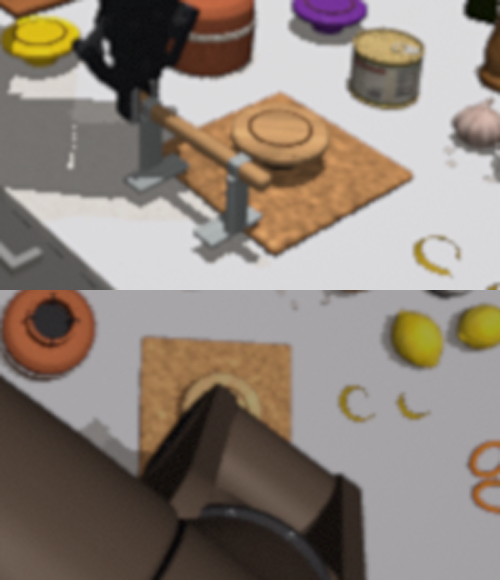

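Lid stands upright on the mat with the lifter fully clear. On to the rail.

```bash
python3 - <<'E'
from h import *; import cv2,pickle
E=.0735; R=np.array([.5747,.1196])
bot.move_linear(tcp(MAT-[.11,0],.19,0,E),vel=.15)
bot.movep(tcp(R,.19,THR,E),rv(THR)); st("hi")
bot.move_linear(tcp(R,.095,THR,E),vel=.08,until_force=8); st("mid")
d={n:imaging.camera(n) for n in("scene","top")};pickle.dump(d,open("d4.pkl","wb"))
cv2.imwrite("pics/rail.png",np.vstack([cv2.resize(x,(600,299),interpolation=cv2.INTER_CUBIC) for x in(d["scene"]["image"][130:220,150:330],d["top"]["image"][150:240,120:300])])[:,:,::-1])
E
```

```text
hi t30.0 [0.576  0.1921 0.2383] gap0.0120 gf107.3 F [-0.4616 -0.8673 -1.7169] M [0.0783 0.0379 0.0287]
mid t31.3 [0.5763 0.1932 0.1439] gap0.0120 gf107.3 F [ 0.421   0.0546 -0.6768] M [0.0963 0.0345 0.0464]
```

View pics/rail.png

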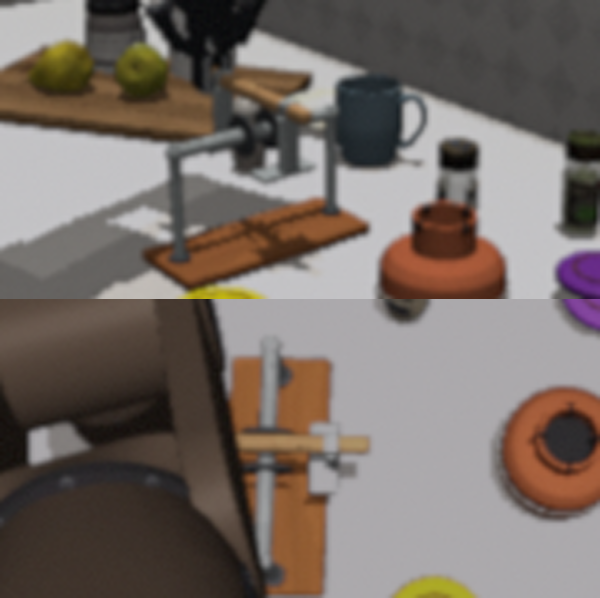

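Top view: handle at about (199-230,193), collars below it, straddling the bar at about (201,193). Scene view shows the legs on either side of the bar. Numeric alignment check, then lower.

```bash
python3 - <<'E'
from geo import *
np.set_printoptions(precision=4,suppress=True)
T=pickle.load(open("d4.pkl","rb"))["top"]
h=cv2.cvtColor(np.ascontiguousarray(T["image"]),cv2.COLOR_RGB2HSV)
m=cv2.inRange(h,(13,60,110),(25,140,255));m[:,:194]=0;m[:,234:]=0;m[:186]=0;m[202:]=0
p=np.argwhere(m)[:,::-1];print(len(p),p.min(0),p.max(0))
vx,vy,x,y=cv2.fitLine(p.astype(np.float32),cv2.DIST_L2,0,.01,.01).ravel()
for u in(200,215,229):
  r=y+(u-x)*vy/vx; q=[v for v in range(186,202) if m[v,u]];print(u,r,q,plane(T,(u,r),.162))
print("end",plane(T,(p[:,0].max()+.5,y+(p[:,0].max()-x)*vy/vx),.162),"expected end y",.1196-.086)
E
```

```text
154 [194 191] [230 195]
200 192.98103 [191, 192, 193, 194, 195] [0.5749 0.1156 0.162 ]
215 193.0845 [191, 192, 193, 194, 195] [0.5748 0.0756 0.162 ]
229 193.18109 [192, 193, 194, 195] [0.5747 0.0382 0.162 ]
end [0.5747 0.0342 0.162 ] expected end y 0.033600000000000005
```

```bash
python3 - <<'E'
from h import *; import cv2,pickle
E=.0735; R=np.array([.5747,.1196])
print(bot.move_linear(tcp(R,.073,THR,E),vel=.04,until_force=6)); st("a")
print(bot.move_linear(tcp(R,.068,THR,E),vel=.01,until_force=2.5)); st("b")
bot.open_gripper(); bot.pause(.3); st("open")
p=telemetry.state()["tcp_pos"]; bot.move_linear([p[0],p[1],.28],vel=.1)
bot.movep([.45,.40,.30],rv(THR)); bot.pause(.5); st("away")
from geo import *
T=imaging.camera("top");S=imaging.camera("scene")
h=cv2.cvtColor(np.ascontiguousarray(T["image"]),cv2.COLOR_RGB2HSV)
m=cv2.inRange(h,(13,60,100),(25,140,255));m[:,:165]=0;m[:,240:]=0;m[:180]=0;m[208:]=0
q=np.argwhere(m)[:,::-1];b=cv2.boundingRect(q);print("T handle",b)
for c,n in((T,"T"),(S,"S")): print(n,[proj(c,[.5748,.1196+y,.137]) for y in(-.086,.086)])
mS,k=blob(S,(10,70,80),(25,190,255),(205,150,255,185));print("S handle",cv2.boundingRect(k))
l=T["image"][200:260,325:390]; mm=cv2.inRange(h,(13,60,100),(25,140,255))[195:265,320:395];print("lid pred T",proj(T,[.4954,-.3322,.046]))
cv2.imwrite("pics/end.png",np.vstack([cv2.resize(x,(800,298),interpolation=cv2.INTER_CUBIC) for x in(S["image"][150:299,170:400] ,T["image"][140:270,170:400])])[:,:,::-1])
E
```

```text
False
a t32.1 [0.5759 0.1931 0.1212] gap0.0121 gf107.3 F [-0.3484 -0.2416 -2.0381] M [ 0.1112  0.0286 -0.091 ]
True
b t32.5 [0.5761 0.1932 0.1178] gap0.0123 gf108.1 F [1.6109 1.2475 3.2025] M [-0.0675 -0.1494  0.0722]
open t33.5 [0.5756 0.1931 0.1175] gap0.0851 gf0.0 F [-0.2314 -0.1351 -0.2599] M [ 0.0423 -0.018  -0.0028]
away t36.8 [0.4502 0.3998 0.3   ] gap0.0852 gf0.0 F [ 0.4474 -0.2344  0.5555] M [-0.0173 -0.0837  0.0393]
T handle (168, 192, 63, 6)
T [array([230.9391, 194.904 ]), array([167.5993, 194.6124])]
S [array([241.8414, 172.8183]), array([210.5074, 158.4208])]
S handle (205, 150, 38, 21)
lid pred T [358.7944 228.5411]
```

```bash
python3 -c "
from rig import order
print(order.hand_in())"
```

```text
the job is handed in; nothing more can be done
None
```

The job is handed in at about 37 s of the 67 s: the lid stands upright in the middle of the cork mat, and the lifter hangs astride the rail with its handle between the collars. I confirmed the final hang by measurement in the top view, not by viewing a last picture.

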